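Point-and-check before and after starting the adapter tester

TASK

Test the white adapter that stands in the tester's nest, point-and-check fashion, with the fingertips only and without picking anything up: point straight down at it, fingertips two or three centimetres above the middle of its top and not touching it, for two seconds; then push the open clear guard gently down until it is fully shut, and press the round start button right in and let it come up again. Then point at the display on the tester's sloping front, fingertips two or three centimetres in front of its middle and not touching the front, for two seconds, and finish while still pointing there. Leave the adapter and the grey blank seated in their nests, and the spare adapter, the screwdriver and the steel cup where they are.

Things in the scene. Friction and masses are not known exactly. Their poses are not given: they have to be found in the camera images.
- tester: fixed bench tester: grey case 250 mm wide (along y), flat deck 85 mm above the bench, control front (-x side) sloping at 45 degrees. Origin on the bench under its middle; x from the control front to the hinge side, y towards the display end, z up. Two blue-rimmed square nests in the deck, centres at x = 17, y = -31.5 and 62.5 mm
- tester_guard (a joint): angle of the clear guard about its hinge: 0 = shut, 1.75 = fully open. It starts at about 1.6, standing open behind the nests, and stays where it is left (friction 0.3 N m, 0.15 kg). Shut, it is a box with clear panes and metal edges, open below, over both nests: tester x -19 to 59, y -70 to 108 mm, flat top 148 mm above the bench; a 12 mm deep black handle in the middle of its front face
- guard_hinge (a point): point on the guard's hinge axis (along tester y), at the middle of the guard: tester x = 67, y = 19, z = 92 mm. With the guard at angle a, a guard point that when shut lies dx (tester x) and dz (up) from this axis lies dx cos a + dz sin a in x and dz cos a - dx sin a in height from it. Open, the guard reaches 70 mm behind the axis and 100 mm above it
- guard_top (a point): middle of the outside of the guard's flat top (78 x 178 mm; moves with the guard): 47 mm in front of the hinge axis and 56 mm above it when shut; with the guard open this face looks backwards (tester +x), so the guard is pushed on it from behind and then down
- tester_start (a joint): travel (m) of the start button straight down: 0 = up, 0.004 = fully in; springs back by itself, about 8 N to press fully in
- start_top (a point): centre of the top of the round green start button, 22 mm across, standing 10 mm above the deck (tester x = -7, y = -98, z = 95 mm), 28 mm beside the shut guard, whose top stands 53 mm higher: keep the finger line parallel to that side of the guard (along tester x)
- tester_display: the sloping control front with its display, a screen in a black bezel 80 x 36 mm, 3 mm proud of the front. Origin at the middle of the display's face (tester x = -85.5, y = 71, z = 66.5 mm); z straight out of the face (away from the tester and up at 45 degrees), y as the tester's y, x up the slope. The black knob is 89 mm from it along the front
- adapter: the adapter under test: a white moulded cube-like cap 46 x 46 x 43 mm standing loose in one of the two nests, sunk 19 mm, so that its top is 109 mm above the bench. Origin at the centre of its underside, z up; its top is 43 mm above the origin.
- blank: flat grey plastic blank 46 x 46 mm with a low finger rib, lying loose in the other nest to close it; 30 mm high with the rib, top 96 mm above the bench. Origin at the centre of its underside.
- spare_adapter: another white adapter cap, 46 x 46 x 43 mm, standing loose on the bench; not to be pointed at or moved. Origin at the centre of its underside.
- screwdriver_small: small screwdriver, 154 mm long, lying loose on the bench; to be left alone.
- reject_cup: small round steel cup, 64 mm across and 35 mm high, loose on the bench; to be left alone. Origin at the centre of its underside.

How it is judged:
By the outcome, as a careful person would: the job done as asked, in the order asked, and still so for the second after the job is handed in, with the robot touching nothing.
It also fails if it takes over 64 s, if anything falls off the work surface, if the arm or the gripper's body presses on something with over 40 N, if the wrist force passes 120 N, or if a joint passes its speed limit or range.

ROBOT

A 6-joint arm with a two-finger parallel gripper is mounted at the origin on a cart in front of the work surface, level with it; the furniture and walls round the work are solid. World frame = base frame: x ahead of the robot, y to its left, z up, the work surface at z = 0. Lengths are in m, angles in rad, forces in N, time in s.
With the tool pointing down it reaches from about 0.375 to 0.9 m from the base axis. Payload 3.1 kg.
Tool frame: the origin (TCP) lies between the finger pads, 19 mm behind the fingertips; this is the grasp point; z points along the fingers, y is the line along which they close (so a half turn about z gives the same grasp; the last joint's range is limited). The gripper opens to 87 mm and grips with 3 to 60 N. Pads are 19 mm wide; open, the fingers measure 117 mm over their backs; the gripper's body (75 mm by 190 mm) begins 51 mm behind the grasp point.
Start: joints at [0.93, 0.527, 1.433, -0, 1.181, -0.178], TCP at [0.278, 0.56, 0.241] pointing down, gripper open.
Joint ranges: [-3.08, 3.08], [-0.75, 2.2], [0.22, 2.44], [-1.43, 4.57], [0, 2.65], [-2.85, 2.85]. Speed limits (rad/s): [2.79, 2.79, 3.14, 3.14, 3.14, 3.14].

INTERFACE

Orientations are given as a unit quaternion [x, y, z, w].
In Python, from rig import robot gives the robot as it stands.
- The arm moves only by the tool nudge_tcp, called after "Request:" by a JSON object that holds its "api" and its "payload", one argument or row to a line. Schema: {"type":"object","properties":{"ticks":{"type":"array","items":{"type":"array","items":{"type":"number"},"minItems":4,"maxItems":4},"minItems":1,"maxItems":20},"jaw":{"type":"number"},"squeeze":{"type":"number"},"only":{"type":"string"},"quiet":{"type":"boolean"},"lines":{"type":"string"}},"required":["ticks"],"additionalProperties":false}. ticks is a list of rows, 1 to 20 of them, each of 4 numbers: dx, dy, dz in m, then a turn about the tool's z in rad; each row shifts and turns the commanded pose from where the row before left it, along the tool's axes as they then stand; what a row does not reach is not made up. A row lasts 1/12 s, in which the tool goes at most 0.0417 m and 0.125 rad, less where a joint would pass 70% of its speed; a pose out of reach is approached as far as the arm can. jaw is the finger opening in m, set as the call begins (left out keeps the last). The fingers move at their own pace and stop on an object; squeeze is the grip in N (left out, the last holds). Time passes only in rows, so rows that do not move let the fingers close. The tool returns the time, the measured TCP pose, the force, the opening and the grip force at its end. only (a regular expression) keeps the lines of the reply that match it, lines (a string "A,B") keeps lines A to B, and quiet returns only ok. Input that does not fit is refused with a message, and nothing moves.
- robot.get_obs(): the state, without advancing time (a new reading comes with each control period).
- robot.camera(name): name is "scene" or "top" or "wrist"; returns a dict with "img" (384x512x3 uint8, red, green, blue), "fx", "fy", "cx", "cy" (pixels), "xyz" and "attitude" of the camera in the world. Camera axes: x right, y down, z forward; pixel columns grow to the right and rows downward; lengths in m; the calibration is good to about 2 mm. The wrist camera is an equidistant fisheye: a pixel r from the principal point sees the ray r / f radians off the axis. A picture is of the moment at which its call begins. There is no depth.
- robot.hand_in(): hands the job in; it is judged then, once.
The state is a dict: "time": time; "q": joint angles; "joint_velocities": joint speeds; "joint_torque": joint torques, N m; "position": TCP position; "tool_rot": TCP orientation; "ft_force": force on the tool from outside, world axes, zero at the start; "moment": the same for the moment, N m; "grip_width": finger opening in m; "grip_force": force on a finger pad.
Only numpy, scipy, OpenCV 4.12 (cv2) and the standard library are available. Lean on these libraries where they do the work, as an engineer would, in place of code of your own. Each camera call takes 0.05 s, during which the arm holds its last target. There are 200 camera calls.

## Working session

There is one attempt and no reset: what is moved stays moved. The work goes in short steps, Python scripts to look and compute and a tool call to move; the robot and the scene stay as the last step left them, time stands still between calls to the robot, and variables do not carry over. Pictures are saved under pics/ and viewed, at most 10 in all, crops included, and the job is handed in when it is done.

```bash
ls; mkdir -p pics; python3 - <<'E'
from rig import robot
import cv2
for n in("scene","top"):
    c=robot.camera(n); print(n,{k:v for k,v in c.items() if k!="img"})
    cv2.imwrite(f"pics/{n}0.png",cv2.cvtColor(c["img"],cv2.COLOR_RGB2BGR))
a=[cv2.imread(f"pics/{n}0.png") for n in("scene","top")]
for n,i in zip(("scene","top"),a): cv2.imwrite(f"pics/{n}0b.png",cv2.resize(i,(800,600),interpolation=cv2.INTER_CUBIC))
print(robot.get_obs())
E
```

```text
pics
rig.py
scene {'fx': 450.4637315483268, 'fy': 450.4637315483268, 'cx': 257.3487336398933, 'cy': 185.06442493248537, 'xyz': array([-0.37995414, -0.88580697,  0.81870012]), 'attitude': array([ 0.80008517, -0.3208878 ,  0.19027475, -0.46977682])}
top {'fx': 352.960177503437, 'fy': 352.960177503437, 'cx': 251.64902104752446, 'cy': 189.86514188623426, 'xyz': array([0.29475142, 0.01613069, 1.04665945]), 'attitude': array([ 0.71333261, -0.69228133,  0.07545846, -0.07879827])}
{'time': 0.1, 'q': array([ 9.30477430e-01,  5.28409625e-01,  1.43380972e+00, -1.58680814e-05,
        1.18139664e+00, -1.78517632e-01]), 'joint_velocities': array([-0.00019854, -0.00241811, -0.00075767, -0.00028483, -0.00134962,
       -0.0001782 ]), 'joint_torque': array([-9.61966471e-04, -4.40982449e+01, -1.77151358e+01,  6.34430023e-02,
        5.34508377e-02, -2.95286611e-05]), 'position': array([0.27807256, 0.5590141 , 0.24033577]), 'tool_rot': array([ 2.28851290e-01,  9.73460869e-01, -9.30971296e-04, -3.95987411e-04]), 'ft_force': array([ 0.1186155 , -0.74670421,  1.4538307 ]), 'moment': array([-0.00905425, -0.03718877,  0.06776482]), 'grip_force': 0.0, 'grip_width': 0.08688256515218651}
```

View pics/scene0b.png

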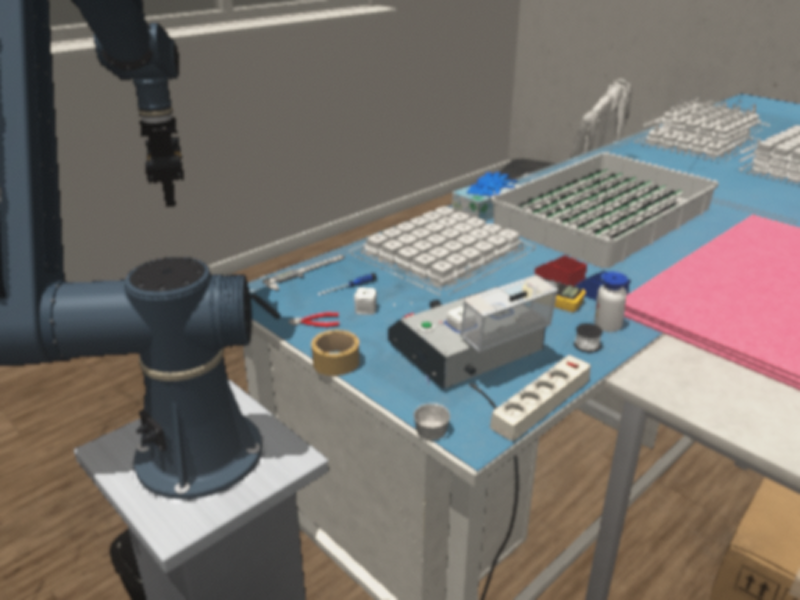

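View pics/top0b.png

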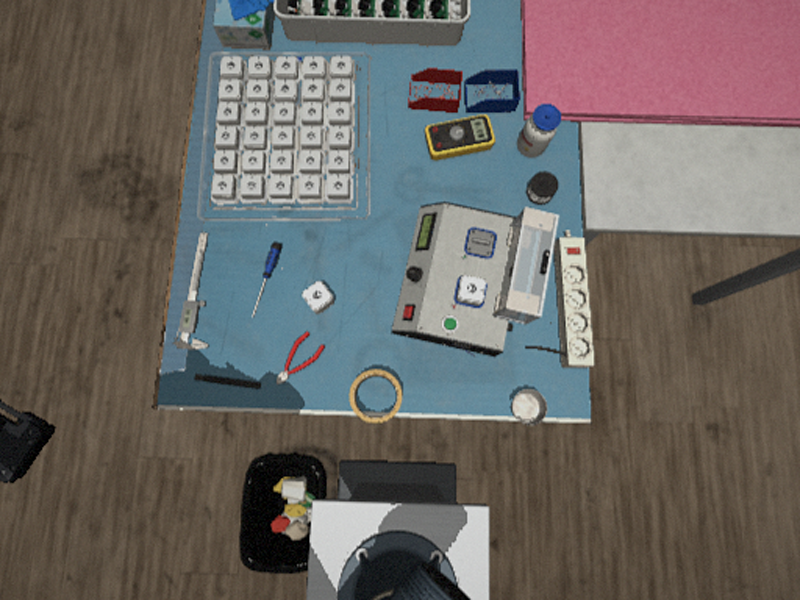

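The scene view shows the tester with its guard open at (430–555, 280–380). In the top view its control front faces left (world +y), the adapter is at (472,290), the blank at (480,243), the start button at (450,324) and the display at (426,231). I'll enlarge both.

```bash
python3 - <<'E'
import cv2,numpy as np
t=cv2.imread("pics/top0.png")[122:232,246:362]; s=cv2.imread("pics/scene0.png")[170:250,240:362]
cv2.imwrite("pics/tc.png",cv2.resize(t,None,fx=5,fy=5,interpolation=cv2.INTER_CUBIC))
cv2.imwrite("pics/sc.png",cv2.resize(s,None,fx=6,fy=6,interpolation=cv2.INTER_CUBIC))
E
```

```text
(no output)
```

View pics/tc.png

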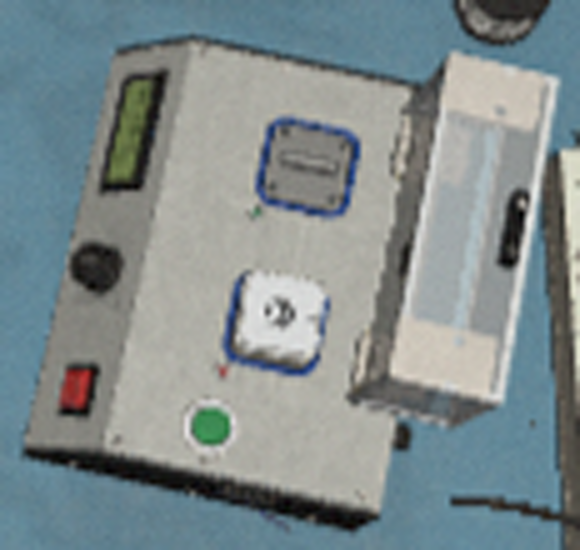

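View pics/sc.png

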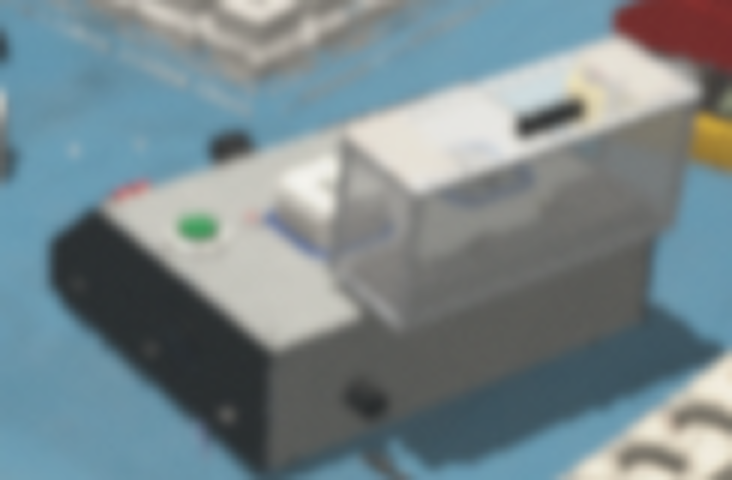

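The top crop shows the button at (211,427), blank rim centre (309,167), adapter top (281,313), display centre (134,131), and the deck's front-edge corners at (192,38) and (103,445). The scene crop shows the button at (199,228) and the deck front corner at (103,207).

```bash
cat > h.py <<'E'
import numpy as np
from scipy.spatial.transform import Rotation as R
from scipy.optimize import least_squares
cams={"scene":(450.464,257.349,185.064,[-0.37995414,-0.88580697,0.81870012],[0.80008517,-0.3208878,0.19027475,-0.46977682]),
"top":(352.96,251.649,189.865,[0.29475142,0.01613069,1.04665945],[0.71333261,-0.69228133,0.07545846,-0.07879827])}
def proj(n,P):
    f,cx,cy,x,q=cams[n]; p=R.from_quat(q).inv().apply(np.atleast_2d(P)-x); return p[:,:2]/p[:,2:]*f+[cx,cy]
def T2W(s,P): return R.from_euler('z',s[2]).apply(np.atleast_2d(P))+[s[0],s[1],s[3] if len(s)>3 else 0]
E
python3 - <<'E'
from h import *
o=[("top",(211,427),(-7,-98,95)),("top",(309,167),(17,62.5,86)),("top",(281,313),(17,-31.5,109)),("top",(134,131),(-85.5,71,66.5)),("top",(192,38),(-62.8,125,85)),("top",(103,445),(-62.8,-125,85)),
("scene",(199,228),(-7,-98,95)),("scene",(103,207),(-62.8,-125,85))]
def pix(n,p): return (np.array(p)+.5)/(5 if n=="top" else 6)-.5+([246,122] if n=="top" else [240,170])
def res(s): return np.concatenate([proj(n,T2W(s,np.array(P)/1e3))[0]-pix(n,p) for n,p,P in o])
for s0 in([.4,-.1,-1.57],[.4,-.1,-1.57,0]):
    r=least_squares(res,s0); print(r.x.round(4)); print(r.fun.reshape(-1,2).round(2).tolist())
s=r.x
# two-view heights of the button and corner
for a,b in((0,6),(5,7)):
    f=lambda X:np.concatenate([proj("top",X)[0]-pix("top",o[a][1]),proj("scene",X)[0]-pix("scene",o[b][1])])
    q=least_squares(f,[.4,-.1,.1]); print(q.x.round(4),np.abs(q.fun).max().round(2))
E
```

```text
[ 0.5574 -0.1033 -1.7617]
[[0.57, -0.52], [0.01, -0.35], [0.5, -0.13], [0.06, -1.08], [0.32, -0.24], [-0.02, 1.57], [-0.12, -1.01], [-1.48, -0.28]]
[ 0.5587 -0.1033 -1.7666 -0.0044]
[[0.23, -0.73], [-0.14, -0.22], [0.21, -0.18], [0.12, -1.08], [0.41, -0.11], [-0.27, 1.22], [0.05, -0.01], [-1.23, 0.66]]
[ 0.4624 -0.0772  0.0909] 0.32
[ 0.4519 -0.0183  0.0818] 0.19
```

```bash
cat >> h.py <<'E'
def go(P,yaw,tip=True):
    """tool-axis delta (at current attitude) to put fingertip centre at tester point P(mm), and turn to tool-y yaw (mod pi)"""
    from rig import robot
    s=np.load("s.npy"); b=robot.get_obs(); W=T2W(s,np.array(P)/1e3)[0]; W[2]+=.019*tip
    r=R.from_quat(b["tool_rot"]); y=r.apply([0,1,0]); a=np.arctan2(y[1],y[0])
    d=(s[2]+yaw-a+np.pi/2)%np.pi-np.pi/2
    return (r.inv().apply(W-b["position"])).round(4),"turn",round(-d,3),"target",W.round(4)
def tip():
    from rig import robot
    s=np.load("s.npy"); b=robot.get_obs(); W=b["position"]-[0,0,.019]
    return (R.from_euler('z',-s[2]).apply(W-[s[0],s[1],0])*1e3).round(1),b["ft_force"].round(1),b["q"].round(2),b["time"]
E
python3 - <<'E'
from h import *
o=[("top",(211,427),(-7,-98,95)),("top",(309,167),(17,62.5,86)),("top",(281,313),(17,-31.5,109)),("top",(134,131),(-85.5,71,66.5)),("top",(192,38),(-62.8,125,85)),
("scene",(199,228),(-7,-98,95))]
def pix(n,p): return (np.array(p)+.5)/(5 if n=="top" else 6)-.5+([246,122] if n=="top" else [240,170])
def res(s): return np.concatenate([proj(n,T2W(s,np.array(P)/1e3))[0]-pix(n,p) for n,p,P in o])
r=least_squares(res,[.4,-.1,-1.57]); print(r.x.round(4)); print(r.fun.reshape(-1,2).round(2).tolist())
np.save("s.npy",r.x)
print(go((17,-31.5,230),0), go((17,-31.5,134),0))
E
```

```text
[ 0.5561 -0.1029 -1.7582]
[[0.54, -0.02], [-0.2, 0.05], [0.4, 0.31], [-0.19, -0.59], [0.01, 0.21], [-0.45, -0.86]]
(array([-0.5181, -0.4936, -0.0079]), 'turn', np.float64(-0.274), 'target', array([ 0.522 , -0.1137,  0.249 ])) (array([-0.5182, -0.4934,  0.0881]), 'turn', np.float64(-0.274), 'target', array([ 0.522 , -0.1137,  0.153 ]))
```

Request:
{"api": "nudge_tcp", "payload": {
  "ticks": [
    [-0.014,-0.0134,0,0],
    [-0.028,-0.0267,0,0],
    [-0.028,-0.0267,0,0],
    [-0.028,-0.0267,0,0],
    [-0.028,-0.0267,0,0],
    [-0.028,-0.0267,0,0],
    [-0.028,-0.0267,0,0],
    [-0.028,-0.0267,0,0],
    [-0.028,-0.0267,0,0],
    [-0.028,-0.0267,0,0],
    [-0.028,-0.0267,0,0],
    [-0.028,-0.0267,0,0],
    [-0.028,-0.0267,0,0],
    [-0.028,-0.0267,0,0],
    [-0.028,-0.0267,0,0],
    [-0.028,-0.0267,0,0],
    [-0.028,-0.0267,0,0],
    [-0.028,-0.0267,0,0],
    [-0.028,-0.0267,0,0]
  ],
  "jaw": 0,
  "squeeze": 10
}}

```text
time: 1.68
position: [0.5221, -0.1154, 0.2409]
tool_rot: [0.229, 0.973, 0.0, -0.0]
ft_force: [0.3, 0.1, -0.2]
grip_width: 0.0007
grip_force: 0.0
```

Request:
{"api": "nudge_tcp", "payload": {
  "ticks": [
    [0,0,-0.01,-0.091],
    [0,0,0,-0.091],
    [0,0,0,-0.092],
    [0,0,0,0]
  ]
}}

```text
time: 2.02
position: [0.5218, -0.1139, 0.2509]
tool_rot: [0.093, 0.996, 0.0, -0.0]
ft_force: [-0.2, 0.5, 0.1]
grip_width: 0.0004
grip_force: 0.0
```

```bash
python3 - <<'E'
from h import *
from rig import robot
import cv2
print(tip(),go((17,-31.5,134),0))
c=robot.camera("wrist"); print({k:v for k,v in c.items() if k!="img"})
cv2.imwrite("pics/w1.png",cv2.resize(cv2.cvtColor(c["img"],cv2.COLOR_RGB2BGR),(800,600),interpolation=cv2.INTER_CUBIC))
E
```

```text
(array([ 17.2, -31.7, 231.9]), array([-0.2,  0.5,  0.1]), array([-0.42,  0.39,  1.65, -0.  ,  1.1 , -1.81]), 2.0167) (array([-0.0003,  0.0002,  0.0979]), 'turn', np.float64(0.0), 'target', array([ 0.522 , -0.1137,  0.153 ]))
{'fx': 297.3186396354542, 'fy': 297.3186396354542, 'cx': 258.1499906728696, 'cy': 189.785042111048, 'xyz': array([ 0.44499942, -0.0993824 ,  0.39417547]), 'attitude': array([0.76237065, 0.63113006, 0.09127885, 0.11015445])}
```

View pics/w1.png

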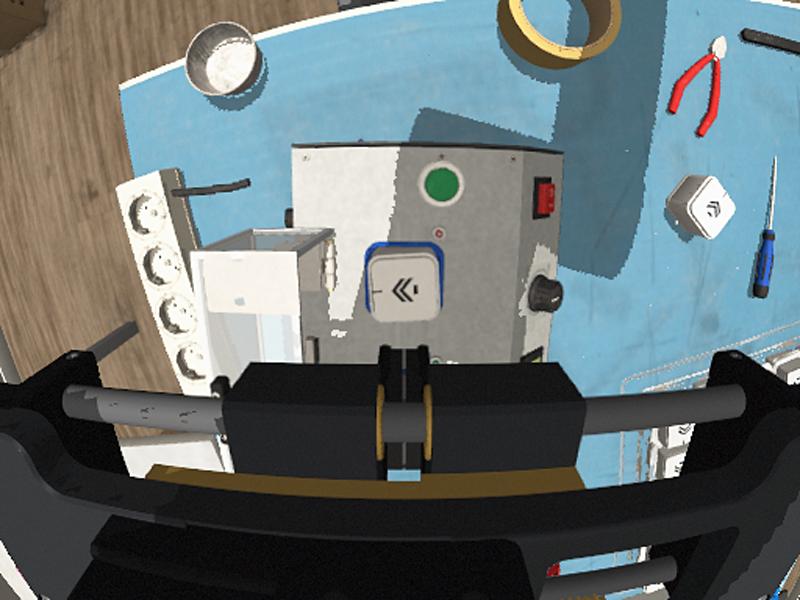

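The wrist view shows the button at (441,184) and the adapter top's centre at about (404,286). The nest rim's upper edge is at y≈243 and the open guard is at left. I'll fold these into the fit.

```bash
python3 - <<'E'
from h import *
X=np.array([0.44499942,-0.0993824,0.39417547]);Q=R.from_quat([0.76237065,0.63113006,0.09127885,0.11015445])
def fe(P):
    p=Q.inv().apply(np.atleast_2d(P)-X); rho=np.hypot(p[:,0],p[:,1]); th=np.arctan2(rho,p[:,2])
    return p[:,:2]/rho[:,None]*th[:,None]*297.319+[258.15,189.785]
W=[((441,184),(-7,-98,95)),((404,286),(17,-31.5,109))]
def px(p): return (np.array(p)+.5)*.64-.5
o=[("top",(211,427),(-7,-98,95)),("top",(309,167),(17,62.5,86)),("top",(281,313),(17,-31.5,109)),("top",(134,131),(-85.5,71,66.5)),("top",(192,38),(-62.8,125,85)),
("scene",(199,228),(-7,-98,95))]
def pix(n,p): return (np.array(p)+.5)/(5 if n=="top" else 6)-.5+([246,122] if n=="top" else [240,170])
s=np.load("s.npy")
print([(fe(T2W(s,np.array(P)/1e3))[0]-px(p)).round(1) for p,P in W])
def res(s): return np.concatenate([proj(n,T2W(s,np.array(P)/1e3))[0]-pix(n,p) for n,p,P in o]+[(fe(T2W(s,np.array(P)/1e3))[0]-px(p)) for p,P in W])
r=least_squares(res,s); print(r.x.round(4),r.fun.reshape(-1,2).round(2).tolist())
# heights from top+wrist views
for i,(a,n) in enumerate(((0,"button"),(2,"adapter"))):
    f=lambda Y:np.concatenate([proj("top",Y)[0]-pix("top",o[a][1]),fe(Y)[0]-px(W[i][0])])
    k=least_squares(f,[.5,-.1,.1]);print(n,k.x.round(4),np.abs(k.fun).max().round(2))
np.save("s.npy",r.x)
print(tip(),go((17,-31.5,134),0))
E
```

```text
[array([ 0.3, -1.2]), array([0. , 1.3])]
[ 0.5561 -0.1031 -1.7594] [[0.56, -0.01], [-0.11, 0.07], [0.45, 0.33], [-0.1, -0.6], [0.13, 0.21], [-0.44, -0.85], [0.27, -1.24], [-0.12, 1.25]]
button [ 0.463  -0.0775  0.0834] 0.03
adapter [ 0.5251 -0.1143  0.0933] 0.54
(array([ 16.8, -31.8, 231.9]), array([-1. ,  0.3,  0.5]), array([-0.42,  0.39,  1.65, -0.  ,  1.1 , -1.8 ]), 2.0667) (array([-0.0004, -0.0002,  0.0979]), 'turn', np.float64(-0.002), 'target', array([ 0.522 , -0.1139,  0.153 ]))
```

Request:
{"api": "nudge_tcp", "payload": {
  "ticks": [
    [0,0,0.02,0],
    [0,0,0.03,0],
    [0,0,0.03,0],
    [0,0,0.012,0],
    [0,0,0.005,0],
    [0,0,0,0],
    [0,0,0,0],
    [0,0,0,0]
  ]
}}

```text
time: 2.73
position: [0.523, -0.1138, 0.1554]
tool_rot: [0.094, 0.996, -0.0, 0.001]
ft_force: [0.4, -0.8, 0.4]
grip_width: 0.0005
grip_force: 0.0
```

```bash
python3 - <<'E'
from h import *
from rig import robot
import cv2
print(tip(),go((17,-31.5,134),0))
c=robot.camera("scene")
cv2.imwrite("pics/s2.png",cv2.resize(cv2.cvtColor(c["img"],cv2.COLOR_RGB2BGR)[140:250,240:380],None,fx=5,fy=5,interpolation=cv2.INTER_CUBIC))
E
```

```text
(array([ 16.7, -30.5, 136.4]), array([ 0.4, -0.8,  0.4]), array([-0.42,  0.53,  1.74, -0.  ,  0.87, -1.81]), 2.7333) (array([ 0.001 , -0.0003,  0.0024]), 'turn', np.float64(0.0), 'target', array([ 0.522 , -0.1139,  0.153 ]))
```

View pics/s2.png

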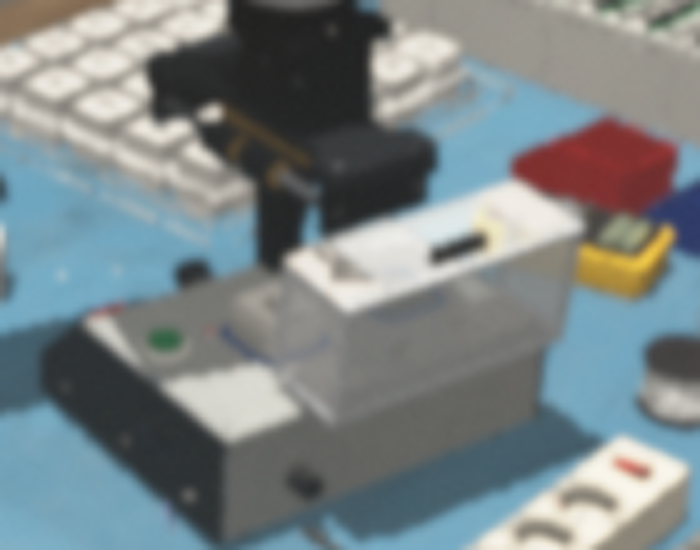

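The fingers stand over the adapter with clear space to the guard and no contact force. I'll hold there.

Request:
{"api": "nudge_tcp", "payload": {
  "ticks": [
    [0.001,0,0.002,0],
    [0,0,0,0],
    [0,0,0,0],
    [0,0,0,0],
    [0,0,0,0],
    [0,0,0,0],
    [0,0,0,0],
    [0,0,0,0],
    [0,0,0,0],
    [0,0,0,0],
    [0,0,0,0],
    [0,0,0,0],
    [0,0,0,0],
    [0,0,0,0],
    [0,0,0,0],
    [0,0,0,0]
  ]
}}

```text
time: 4.12
position: [0.5211, -0.1134, 0.1523]
tool_rot: [0.094, 0.996, -0.0, -0.0]
ft_force: [-0.1, 0.4, 0.2]
grip_width: 0.0006
grip_force: 0.0
```

Request:
{"api": "nudge_tcp", "payload": {
  "ticks": [
    [0,0,0,0],
    [0,0,0,0],
    [0,0,0,0],
    [0,0,0,0],
    [0,0,0,0],
    [0,0,0,0],
    [0,0,0,0],
    [0,0,0,0],
    [0,0,0,0],
    [0,0,0,0],
    [0,0,0,0],
    [0,0,0,0],
    [0,0,0,0],
    [0,0,0,0],
    [0,0,0,0],
    [0,0,0,0]
  ]
}}

```text
time: 5.45
position: [0.5211, -0.1133, 0.1522]
tool_rot: [0.094, 0.996, 0.0, 0.0]
ft_force: [1.0, -0.1, -0.3]
grip_width: 0.0007
grip_force: 0.0
```

```bash
python3 - <<'E'
from h import *
print(tip())
for P in((17,-31.5,225),(170,19,225),(170,19,160)): print(go(P,0))
for a in np.arange(1.6,-.01,-.2):
    u=68; print(round(a,1),[round(67-u*np.cos(a)+56*np.sin(a),1),round(92+56*np.cos(a)+u*np.sin(a),1)])
E
```

```text
(array([ 16.6, -32.5, 133.2]), array([ 1. , -0.1, -0.3]), array([-0.42,  0.53,  1.75,  0.  ,  0.86, -1.81]), 5.45)
(array([-0.001 , -0.0004, -0.0918]), 'turn', np.float64(0.001), 'target', array([ 0.522 , -0.1139,  0.244 ]))
(array([-0.0514, -0.1534, -0.0918]), 'turn', np.float64(0.001), 'target', array([ 0.5429, -0.2736,  0.244 ]))
(array([-0.0513, -0.1534, -0.0268]), 'turn', np.float64(0.001), 'target', array([ 0.5429, -0.2736,  0.179 ]))
1.6 [np.float64(125.0), np.float64(158.3)]
1.4 [np.float64(110.6), np.float64(168.5)]
1.2 [np.float64(94.6), np.float64(175.7)]
1.0 [np.float64(77.4), np.float64(179.5)]
0.8 [np.float64(59.8), np.float64(179.8)]
0.6 [np.float64(42.5), np.float64(176.6)]
0.4 [np.float64(26.2), np.float64(170.1)]
0.2 [np.float64(11.5), np.float64(160.4)]
0.0 [np.float64(-1.0), np.float64(148.0)]
```

Request:
{"api": "nudge_tcp", "payload": {
  "ticks": [
    [0,0,-0.02,0],
    [0,0,-0.04,0],
    [0,0,-0.04,0],
    [-0.0103,-0.0296,0,0],
    [-0.0103,-0.0296,0,0],
    [-0.0103,-0.0296,0,0],
    [-0.0103,-0.0296,0,0],
    [-0.0103,-0.0296,0,0],
    [0,0,0,0],
    [0,0,0.03,0],
    [0,0,0.03,0],
    [0,0,0.015,0],
    [0,0,0,0],
    [0,0,0,0]
  ]
}}

```text
time: 6.62
position: [0.5436, -0.2678, 0.1765]
tool_rot: [0.094, 0.996, 0.001, -0.001]
ft_force: [-0.4, 0.2, 0.4]
grip_width: 0.0002
grip_force: 0.0
```

```bash
python3 - <<'E'
from h import *
from rig import robot
import cv2
print(tip(),go((140,19,158),0))
c=robot.camera("scene"); d=robot.camera("wrist")
a=cv2.resize(cv2.cvtColor(c["img"],cv2.COLOR_RGB2BGR)[130:250,250:380],(400,370)); b=cv2.resize(cv2.cvtColor(d["img"],cv2.COLOR_RGB2BGR),(400,300))
cv2.imwrite("pics/s3.png",np.hstack([a,cv2.copyMakeBorder(b,0,70,0,0,0)]))
E
```

```text
(array([164.2,  18.6, 157.5]), array([-0.4,  0.2,  0.4]), array([-0.64,  0.58,  1.54,  0.  ,  1.02, -2.03]), 6.6167) (array([-0.0004,  0.0242, -0.0005]), 'turn', np.float64(0.001), 'target', array([ 0.5485, -0.2441,  0.177 ]))
```

View pics/s3.png

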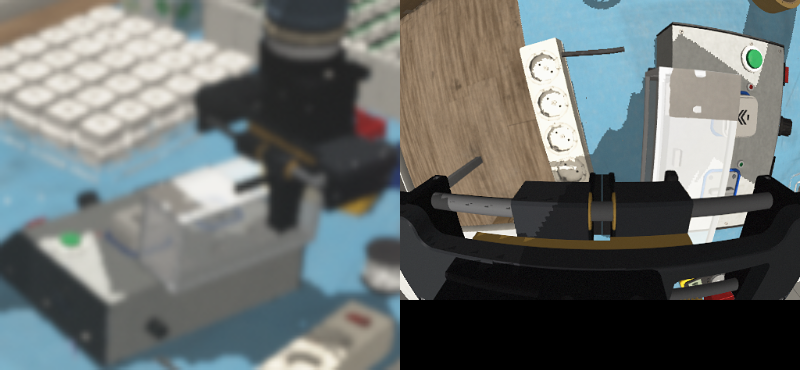

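Request:
{"api": "nudge_tcp", "payload": {
  "ticks": [
    [0,0.008,0,0],
    [0,0.006,0,0],
    [0,0.005,0,0],
    [0,0.005,0,0],
    [0,0.0036,-0.0026,0],
    [0,0.0036,-0.0026,0],
    [0,0.0036,-0.0026,0],
    [0,0.0036,-0.0026,0],
    [0,0.004,-0.0018,0],
    [0,0.004,-0.0018,0],
    [0,0.004,-0.0018,0],
    [0,0.004,-0.0018,0]
  ]
}}

```text
time: 7.72
position: [0.5543, -0.2157, 0.1958]
tool_rot: [0.094, 0.996, -0.001, 0.0]
ft_force: [-2.2, -4.1, 1.4]
grip_width: 0.0005
grip_force: 2.3
```

```bash
python3 - <<'E'
from h import *
from rig import robot
import cv2
print(tip(),"want 109.6,175.7")
c=robot.camera("scene"); d=robot.camera("wrist")
a=cv2.resize(cv2.cvtColor(c["img"],cv2.COLOR_RGB2BGR)[130:250,250:380],(400,370)); b=cv2.resize(cv2.cvtColor(d["img"],cv2.COLOR_RGB2BGR),(400,300))
cv2.imwrite("pics/s4.png",np.hstack([a,cv2.copyMakeBorder(b,0,70,0,0,0)]))
E
```

```text
(array([111. ,  19.3, 176.8]), array([-2.2, -4.1,  1.4]), array([-0.56,  0.54,  1.56, -0.  ,  1.04, -1.94]), 7.7167) want 109.6,175.7
```

View pics/s4.png

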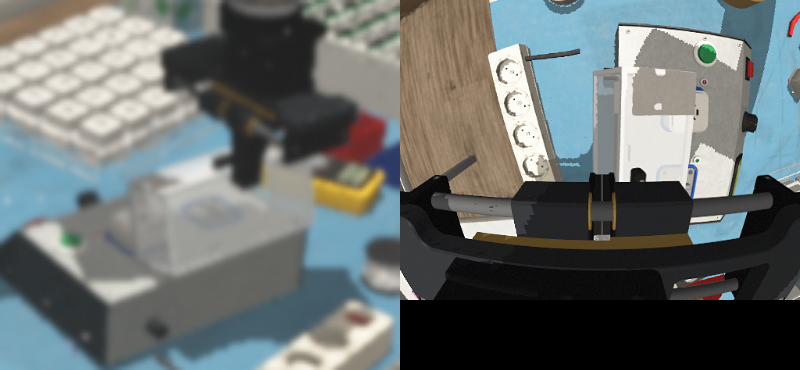

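The guard is following the finger at about 5 N, so I'll continue along the arc.

Request:
{"api": "nudge_tcp", "payload": {
  "ticks": [
    [0,0.0043,-0.001,0],
    [0,0.0043,-0.001,0],
    [0,0.0043,-0.0009,0],
    [0,0.0043,-0.0009,0],
    [0,0.0044,-0.0001,0],
    [0,0.0044,-0.0001,0],
    [0,0.0044,-0.0001,0],
    [0,0.0044,0,0],
    [0,0.0043,0.0008,0],
    [0,0.0043,0.0008,0],
    [0,0.0043,0.0008,0],
    [0,0.0043,0.0008,0]
  ]
}}

```text
time: 8.82
position: [0.5654, -0.1636, 0.1991]
tool_rot: [0.094, 0.996, -0.0, 0.002]
ft_force: [-2.4, -0.1, 15.8]
grip_width: 0.0005
grip_force: 5.9
```

```bash
python3 -c "from h import *; print(tip(),'want 57.5,176.6')"
```

```text
(array([ 57.8,  20.5, 180.1]), array([-2.4, -0.1, 15.8]), array([-0.47,  0.53,  1.57,  0.  ,  1.04, -1.86]), 8.8167) want 57.5,176.6
```

Request:
{"api": "nudge_tcp", "payload": {
  "ticks": [
    [0,0.0041,0.0016,0],
    [0,0.0041,0.0016,0],
    [0,0.0041,0.0016,0],
    [0,0.0041,0.0017,0],
    [0,0.0037,0.0024,0],
    [0,0.0037,0.0024,0],
    [0,0.0037,0.0024,0],
    [0,0.0037,0.0024,0]
  ]
}}

```text
time: 9.48
position: [0.5722, -0.1304, 0.1828]
tool_rot: [0.095, 0.996, 0.002, 0.003]
ft_force: [0.5, 6.4, 13.3]
grip_width: 0.0006
grip_force: 5.9
```

```bash
python3 -c "from h import *; print(tip(),'want 26.5,160.4')"
```

```text
(array([ 23.8,  21. , 163.8]), array([ 0.5,  6.4, 13.3]), array([-0.42,  0.55,  1.59,  0.01,  1.  , -1.8 ]), 9.4833) want 26.5,160.4
```

Request:
{"api": "nudge_tcp", "payload": {
  "ticks": [
    [0,0.003,0.003,0],
    [0,0.003,0.003,0],
    [0,0.002,0.003,0],
    [0,0.001,0.003,0],
    [0,0,0.003,0],
    [0,0,0.002,0],
    [0,0,0,0]
  ]
}}

```text
time: 10.07
position: [0.5745, -0.1201, 0.1667]
tool_rot: [0.095, 0.995, 0.004, 0.004]
ft_force: [1.3, 11.0, 19.8]
grip_width: 0.0004
grip_force: 10.0
```

```bash
python3 -c "from h import *; print(tip(),'shut tip z 148')"
```

```text
(array([ 13.3,  21.3, 147.7]), array([ 1.3, 11. , 19.8]), array([-0.4 ,  0.57,  1.61,  0.01,  0.96, -1.79]), 10.0667) shut tip z 148
```

Request:
{"api": "nudge_tcp", "payload": {
  "ticks": [
    [0,-0.001,0.002,0],
    [0,0,0.001,0],
    [0,0,0,0],
    [0,0,0,0]
  ]
}}

```text
time: 10.4
position: [0.5745, -0.1202, 0.1665]
tool_rot: [0.095, 0.995, 0.004, 0.004]
ft_force: [-2.0, 14.5, 35.2]
grip_width: 0.0004
grip_force: 17.4
```

```bash
python3 -c "from h import *; print(tip(),'shut tip z 148')"
```

```text
(array([ 13.4,  21.3, 147.5]), array([-2. , 14.5, 35.2]), array([-0.4 ,  0.57,  1.61,  0.01,  0.96, -1.79]), 10.4) shut tip z 148
```

Request:
{"api": "nudge_tcp", "payload": {
  "ticks": [
    [0,0,-0.01,0],
    [0,0,-0.03,0],
    [0,0,-0.03,0],
    [0,0,0,0],
    [0,0,0,0]
  ]
}}

```text
time: 10.82
position: [0.5724, -0.1246, 0.2314]
tool_rot: [0.094, 0.996, 0.0, 0.002]
ft_force: [-0.4, 0.4, -0.6]
grip_width: 0.0004
grip_force: 0.0
```

```bash
python3 -c "from h import *; print(tip(),go((-7,-98,102),0))"
```

```text
(array([ 18.1,  20. , 212.4]), array([-0.4,  0.4, -0.6]), array([-0.41,  0.48,  1.55,  0.  ,  1.11, -1.79]), 10.8167) (array([0.1185, 0.0251, 0.11  ]), 'turn', np.float64(0.001), 'target', array([ 0.4611, -0.0778,  0.121 ]))
```

Request:
{"api": "nudge_tcp", "payload": {
  "ticks": [
    [0.0185,0.005,0,0],
    [0.035,0.007,0,0],
    [0.035,0.007,0,0],
    [0.03,0.006,0,0],
    [0,0,0,0],
    [0,0,0,0],
    [0,0,0.03,0],
    [0,0,0.035,0],
    [0,0,0.025,0],
    [0,0,0.01,0],
    [0,0,0,0],
    [0,0,0,0]
  ]
}}

```text
time: 11.82
position: [0.4602, -0.0789, 0.1286]
tool_rot: [0.094, 0.996, 0.0, -0.001]
ft_force: [0.5, 0.1, 0.3]
grip_width: 0.0005
grip_force: 0.0
```

```bash
python3 - <<'E'
from h import *
from rig import robot
import cv2
print(tip(),go((-7,-98,95),0))
c=robot.camera("scene"); d=robot.camera("wrist")
a=cv2.resize(cv2.cvtColor(c["img"],cv2.COLOR_RGB2BGR)[140:250,240:360],(400,370),interpolation=cv2.INTER_CUBIC); b=cv2.resize(cv2.cvtColor(d["img"],cv2.COLOR_RGB2BGR),(400,300),interpolation=cv2.INTER_AREA)
cv2.imwrite("pics/s5.png",np.hstack([a,cv2.copyMakeBorder(b,0,70,0,0,0)]))
E
```

```text
(array([ -5.8, -98.7, 109.6]), array([0.5, 0.1, 0.3]), array([-0.41,  0.51,  1.93,  0.  ,  0.71, -1.79]), 11.8167) (array([-0.0007,  0.0012,  0.0146]), 'turn', np.float64(0.0), 'target', array([ 0.4611, -0.0778,  0.114 ]))
```

View pics/s5.png

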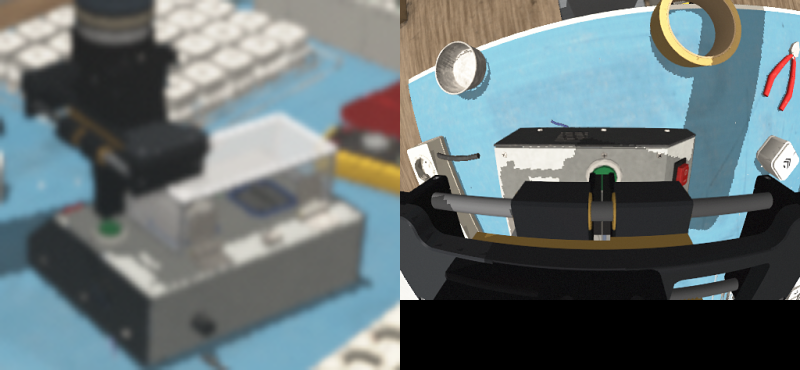

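The guard is shut flat on the deck and the fingertip is over the green button. Pressing now.

Request:
{"api": "nudge_tcp", "payload": {
  "ticks": [
    [0,0.001,0.008,0],
    [0,0,0.005,0],
    [0,0,0.002,0],
    [0,0,0.002,0],
    [0,0,0.002,0],
    [0,0,0.001,0],
    [0,0,0,0],
    [0,0,0,0]
  ]
}}

```text
time: 12.58
position: [0.4596, -0.0776, 0.1102]
tool_rot: [0.094, 0.996, -0.0, 0.0]
ft_force: [-1.5, 0.3, 7.0]
grip_width: 0.0007
grip_force: 3.5
```

```bash
python3 -c "from h import *; print(tip())"
```

```text
(array([ -7. , -99.5,  91.2]), array([-1.5,  0.3,  7. ]), array([-0.41,  0.54,  1.94,  0.  ,  0.65, -1.79]), 12.5833)
```

Request:
{"api": "nudge_tcp", "payload": {
  "ticks": [
    [0,0,0.0015,0],
    [0,0,0.001,0],
    [0,0,0.001,0],
    [0,0,0,0],
    [0,0,0,0],
    [0,0,0,0]
  ]
}}

```text
time: 13.08
position: [0.4597, -0.0776, 0.1096]
tool_rot: [0.094, 0.996, -0.0, 0.001]
ft_force: [-5.8, 2.3, 33.1]
grip_width: 0.0006
grip_force: 16.6
```

```bash
python3 -c "from h import *; print(tip())"
```

```text
(array([ -7. , -99.5,  90.6]), array([-5.8,  2.3, 33.1]), array([-0.41,  0.55,  1.94, -0.  ,  0.65, -1.79]), 13.0833)
```

Request:
{"api": "nudge_tcp", "payload": {
  "ticks": [
    [0,0,-0.005,0],
    [0,0,-0.01,0],
    [0,0,-0.03,0],
    [0,0,-0.04,0],
    [0,0,-0.03,0],
    [0,0,0,0.12],
    [0,0,0,0.12],
    [0,0,0,0.12],
    [0,0,0,0.12],
    [0,0,0,0.12],
    [0,0,0,0.12],
    [0,0,0,0.12],
    [0,0,0,0.12],
    [0,0,0,0.12],
    [0,0,0,0.12],
    [0,0,0,0.12],
    [0,0,0,0.12],
    [0,0,0,0.12],
    [0,0,0,0]
  ]
}}

```text
time: 14.67
position: [0.4596, -0.0776, 0.2211]
tool_rot: [0.767, 0.641, 0.0, 0.0]
ft_force: [-0.9, 0.2, 0.7]
grip_width: 0.0004
grip_force: 0.0
```

```bash
python3 -c "from h import *; print(tip(),go((-103.2,71,84.2),np.pi/2))"
```

```text
(array([ -6.9, -99.5, 202.1]), array([-0.9,  0.2,  0.7]), array([-0.41,  0.35,  1.84,  0.  ,  0.95, -0.23]), 14.6667) (array([0.0947, 0.1714, 0.118 ]), 'turn', np.float64(0.01), 'target', array([ 0.6452, -0.015 ,  0.1032]))
```

Request:
{"api": "nudge_tcp", "payload": {
  "ticks": [
    [0.0158,0.0286,0,0],
    [0.0158,0.0286,0,0],
    [0.0158,0.0286,0,0],
    [0.0158,0.0286,0,0],
    [0.0158,0.0286,0,0],
    [0.0157,0.0284,0,0.01],
    [0,0,0,0],
    [0,0,0.03,0],
    [0,0,0.03,0],
    [0,0,0.03,0],
    [0,0,0.015,0],
    [0,0,0.009,0],
    [0,0,0,0],
    [0,0,0,0]
  ]
}}

```text
time: 15.83
position: [0.6451, -0.0148, 0.1074]
tool_rot: [0.77, 0.638, 0.0, 0.0]
ft_force: [0.2, -0.7, -0.2]
grip_width: 0.0004
grip_force: 0.0
```

```bash
python3 - <<'E'
from h import *
from rig import robot
import cv2
print(tip(),go((-103.2,71,84.2),np.pi/2))
c=robot.camera("scene"); d=robot.camera("top")
a=cv2.resize(cv2.cvtColor(c["img"],cv2.COLOR_RGB2BGR)[130:250,230:360],(400,370),interpolation=cv2.INTER_CUBIC); b=cv2.resize(cv2.cvtColor(d["img"],cv2.COLOR_RGB2BGR)[110:280,95:375],(400,243),interpolation=cv2.INTER_CUBIC)
cv2.imwrite("pics/s6.png",np.hstack([a,cv2.copyMakeBorder(b,0,127,0,0,0)]))
E
```

```text
(array([-103.4,   70.9,   88.4]), array([ 0.2, -0.7, -0.2]), array([-0.2 ,  0.72,  1.48, -0.  ,  0.94, -0.01]), 15.8333) (array([-0.0002,  0.0001,  0.0042]), 'turn', np.float64(0.003), 'target', array([ 0.6452, -0.015 ,  0.1032]))
```

View pics/s6.png

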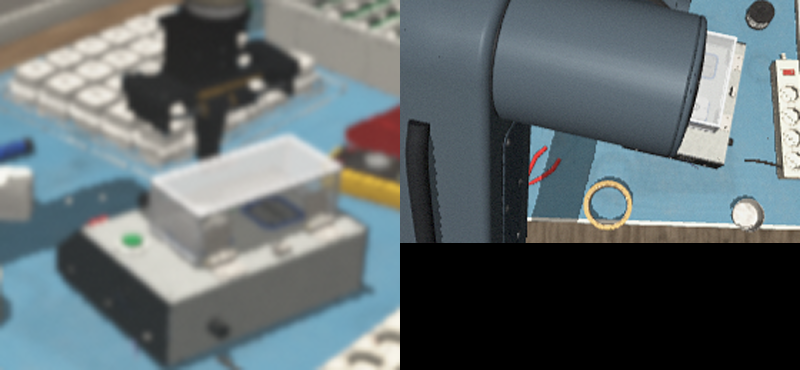

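The guard stays shut, the button is up, and the fingers are in front of the display. I'll trim down 3 mm and hold.

Request:
{"api": "nudge_tcp", "payload": {
  "ticks": [
    [0,0,0.003,0],
    [0,0,0,0],
    [0,0,0,0],
    [0,0,0,0],
    [0,0,0,0],
    [0,0,0,0]
  ]
}}

```text
time: 16.43
position: [0.6452, -0.0146, 0.1044]
tool_rot: [0.77, 0.638, 0.0, 0.0]
ft_force: [0.1, -0.1, -0.1]
grip_width: 0.0004
grip_force: 0.0
```

```bash
python3 -c "from h import *; print(tip(),go((-103.2,71,84.2),np.pi/2))"
```

```text
(array([-103.6,   70.9,   85.4]), array([ 0.1, -0.1, -0.1]), array([-0.2 ,  0.72,  1.49, -0.  ,  0.93, -0.01]), 16.4333) (array([-0.0004,  0.0001,  0.0012]), 'turn', np.float64(0.002), 'target', array([ 0.6452, -0.015 ,  0.1032]))
```

Request:
{"api": "nudge_tcp", "payload": {
  "ticks": [
    [0,0,0,0],
    [0,0,0,0],
    [0,0,0,0],
    [0,0,0,0],
    [0,0,0,0],
    [0,0,0,0],
    [0,0,0,0],
    [0,0,0,0],
    [0,0,0,0],
    [0,0,0,0],
    [0,0,0,0],
    [0,0,0,0],
    [0,0,0,0],
    [0,0,0,0],
    [0,0,0,0]
  ]
}}

```text
time: 17.68
position: [0.6451, -0.0146, 0.1042]
tool_rot: [0.77, 0.638, 0.0, -0.0]
ft_force: [-0.1, 0.0, -0.1]
grip_width: 0.0008
grip_force: 0.0
```

Request:
{"api": "nudge_tcp", "payload": {
  "ticks": [
    [0,0,0,0],
    [0,0,0,0],
    [0,0,0,0],
    [0,0,0,0],
    [0,0,0,0],
    [0,0,0,0],
    [0,0,0,0],
    [0,0,0,0],
    [0,0,0,0],
    [0,0,0,0],
    [0,0,0,0],
    [0,0,0,0],
    [0,0,0,0],
    [0,0,0,0],
    [0,0,0,0]
  ]
}}

```text
time: 18.93
position: [0.6451, -0.0146, 0.1042]
tool_rot: [0.77, 0.638, 0.0, 0.0]
ft_force: [-0.3, -0.0, -0.4]
grip_width: 0.0003
grip_force: 0.0
```

```bash
python3 -c "from h import *; print(tip())"
```

```text
(array([-103.6,   70.8,   85.2]), array([-0.3, -0. , -0.4]), array([-0.2 ,  0.72,  1.49, -0.  ,  0.93, -0.01]), 18.9333)
```

```bash
python3 -c "from rig import robot; print(robot.hand_in())"
```

```text
the job is handed in; nothing more can be done
None
```

The job is handed in at about 19 s of the 64 s allowed: I pointed at the adapter for over 2 s, pushed the guard shut (force rose to 35 N at the stop), pressed the start button right in and let it come up, and finished pointing about 26 mm in front of the display, touching nothing; I saw no verdict.

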